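# Plug the two idle extraction pipes

### The arm

A 6-joint arm with a two-finger parallel gripper is mounted at the origin on the work surface. World frame = base frame: x ahead of the robot, y to its left, z up, the work surface at z = 0. Lengths are in m, angles in rad, forces in N, time in s.
With the tool pointing down it reaches from about 0.3 to 0.875 m from the base axis. Payload 6.4 kg.
Tool frame: the origin (TCP) lies between the finger pads; the fingertips stand 22 mm ahead of it and the grasp point (between the pads) lies 3 mm ahead of it; z points along the fingers, y is the line along which they close (so a half turn about z gives the same grasp; the last joint's range is limited). The gripper opens to 85 mm and grips with 20 to 120 N. Pads are 22 mm wide; open, the fingers measure 114 mm over their backs; the gripper's body (76 mm by 85 mm) begins 54 mm behind the grasp point. The pads swing forward as they close: fully open they stand 13 mm farther back than shut.
Start: joints at [-0.206, 0.181, 1.607, -0, 1.354, -0.206], TCP at [0.575, 0, 0.253] pointing down, gripper open.
Joint ranges: [-2.99, 2.99], [-0.89, 2.07], [0.3, 2.58], [-1.14, 4.28], [0, 2.63], [-3.12, 3.12]. Speed limits (rad/s): [2.57, 2.57, 3.01, 3.14, 3.14, 3.14].

### API

Orientations are given as a unit quaternion [w, x, y, z].
In Python, from bench import ctrl, imaging, workorder gives the robot as it stands.
- The arm moves only by the shell command python3 -m pendant 'ROWS' [OPENING]. ROWS is JSON, a list of rows, each a list of 4 numbers: the shift along the tool's x, y, z in cm, then the turn about the tool's z in degrees. In form: [[dx, dy, dz, roll], ...]. A call has 1 to 12 rows; each row is the pose to reach, as a shift and turn from the pose commanded when the call began, along the tool's axes at that moment; what a row does not reach only later rows make up. A row lasts 1/12 s, in which the tool goes at most 41.7 mm and 7.16 degrees, less where a joint would pass 70% of its speed; a pose out of reach is approached as far as the arm can. A call with a gripper value outside its range is refused whole. OPENING is the opening, from 0 (shut) to 1 (fully open), set as the call begins (- or left out, the last holds). The fingers move at their own pace and stop on an object; the grip force is fixed at half the most. Time passes only in rows, so rows that repeat a pose let the fingers close. It gives the time, the measured TCP pose, the force, the opening and the grip force at its end, in the units of the state.
- ctrl.get_obs(): the state, without advancing time (a new reading comes with each control period).
- imaging.camera(name): name is "scene" or "side" or "wrist"; returns the picture (400x640x3 uint8, red, green, blue); there is no depth.
- imaging.camera_info(name): a dict with "K" (3x3 intrinsics, pixels), "T" (4x4, takes a point from camera to world coordinates); the wrist camera has in their place "tool_from_camera" (4x4, takes a point from camera to tool coordinates, whose origin is the TCP and whose axes are the flange's). Camera axes: x right, y up, looking along -z (the intrinsics and any distortion apply to the point x, -y, -z); pixel columns grow to the right and rows downward; lengths in m; the calibration is good to about 2 mm. A picture is of the moment at which its call begins: read the wrist's pose just before it. camera_info takes no time and is no camera call.
- workorder.hand_in(): hands the job in; it is judged then, once.
The state is a dict: "time_s": time; "q": joint angles; "dq": joint speeds; "joint_efforts": joint torques, N m; "eef_pos": TCP position; "eef_rot": TCP orientation; "wrist_force": force on the tool from outside, world axes, zero at the start; "torque": the same for the moment, N m; "opening": opening from 0.0 (shut) to 1.0 (fully open); "grasp_force": force on a finger pad.
Only numpy, scipy, OpenCV 4.12 (cv2) and the standard library are available. Lean on these libraries where they do the work, as an engineer would, in place of code of your own. Each camera call takes 0.05 s, during which the arm holds its last target. There are 200 camera calls.

### The job

Two dust-extraction pipes of slightly different bore stand open on the joiner's bench. Close each with the turned wooden plug that fits it, shank down the pipe and fully home so that its collar rests flat on the rim. Of the three plugs on the bench the smallest belongs elsewhere and is too small for both pipes; a plug too big for a pipe stands proud of it, one too small drops in.

Things in the scene. Friction and masses are not known exactly. Their poses are not given: they have to be found in the camera images.
- plug_wide_mid (a point): Dark turned-wood plug, the largest of three, upright, round about z, 80 mm tall. From the bottom: taper 44 mm across widening to 56 over 22 mm; straight 56 mm shank for 14 mm; 70 mm collar 8 mm thick (36 to 44 mm up); plain grip knob 32 mm across, 36 mm tall, on top. Point: on the axis at mid-height, inside the collar, 40 mm above the tip; knob middle is 22 mm higher. 90 to 180 g.
- plug_narrow_mid (a point): Dark turned-wood plug, the middle-sized of three, upright, round about z, 80 mm tall. From the bottom: taper 32 mm across widening to 44 over 22 mm; straight 44 mm shank for 14 mm; 57 mm collar 8 mm thick (36 to 44 mm up); plain grip knob 32 mm across, 36 mm tall, on top. Point: on the axis at mid-height, inside the collar, 40 mm above the tip; knob middle is 22 mm higher. 60 to 130 g.
- port_wide_mouth (a point): Upright open aluminium pipe, the wider of two, fixed to the bench on a round steel foot 94 mm across, 6 mm thick. Bore 60 mm, outside 68 mm, rim 80 mm above the bench, inner floor 6 mm above the bench. Point: centre of the mouth at rim height; z up. The right plug hangs by its collar on the rim, 2 mm play all round the shank; the point of the plug is then 4 mm above this one.
- port_narrow_mouth (a point): Upright open aluminium pipe, the narrower of two, fixed to the bench on a round steel foot 94 mm across, 6 mm thick. Bore 48 mm, outside 56 mm, rim 80 mm above the bench, inner floor 6 mm above the bench. Point: centre of the mouth at rim height; z up. The right plug hangs by its collar on the rim, 2 mm play all round the shank; the point of the plug is then 4 mm above this one.
Mind the look-alikes: they are no part of the job. Leave any pink or red look-alike of the part that bears plug_wide_mid alone.

How it is judged:
By the outcome, as a careful person would: the job done as asked, in the order asked, and still so for the second after the job is handed in, with the robot touching nothing.
It also fails if it takes over 59 s, if anything falls off the work surface, if the arm or the gripper's body presses on something with over 40 N, if the wrist force passes 120 N, or if a joint passes its speed limit or range.

## Working session

There is one attempt and no reset: what is moved stays moved. The work goes in short steps, Python scripts to look and compute and a shell command to move; the robot and the scene stay as the last step left them, time stands still between calls to the robot, and variables do not carry over. Pictures are saved under pics/ and viewed, at most 10 in all, crops included, and the job is handed in when it is done.

```bash
mkdir -p pics
python3 - <<'E'
from bench import ctrl, imaging
import cv2,numpy as np
o=ctrl.get_obs();print(o['time_s'],o['eef_pos'],o['eef_rot'],o['opening'])
for n in ['scene','side','wrist']:
    cv2.imwrite(f'pics/{n}0.png',imaging.camera(n)[:,:,::-1]); i=imaging.camera_info(n); print(n,{k:(np.round(v,3).tolist() if not isinstance(v,str) else v) for k,v in i.items()})
E
```

```text
0.0 [5.74491313e-01 1.37787416e-04 2.52371343e-01] [-7.36672146e-04  7.07091748e-01  7.07121267e-01 -4.79433869e-04] 1.0020033826102008
scene {'K': [[473.156, 0.0, 325.815], [0.0, 473.156, 195.563], [0.0, 0.0, 1.0]], 'T': [[0.548, -0.685, 0.48, 1.208], [0.836, 0.458, -0.302, -0.464], [-0.013, 0.567, 0.824, 1.326], [0.0, 0.0, 0.0, 1.0]]}
side {'K': [[438.541, 0.0, 321.354], [0.0, 438.541, 203.197], [0.0, 0.0, 1.0]], 'T': [[0.946, 0.249, -0.207, 0.275], [-0.324, 0.72, -0.613, -0.673], [-0.003, 0.647, 0.762, 0.887], [0.0, 0.0, 0.0, 1.0]]}
wrist {'K': [[287.62, 0.0, 323.978], [0.0, 287.62, 205.639], [0.0, 0.0, 1.0]], 'tool_from_camera': [[0.0, 0.965, 0.262, 0.066], [1.0, -0.0, -0.0, -0.001], [-0.0, 0.262, -0.965, -0.121], [0.0, 0.0, 0.0, 1.0]]}
```

View pics/scene0.png

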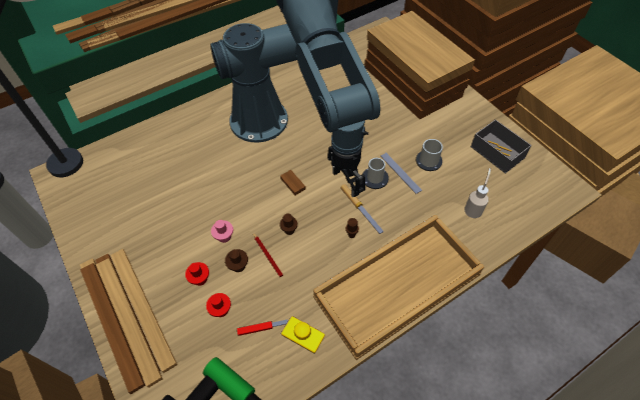

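View pics/side0.png

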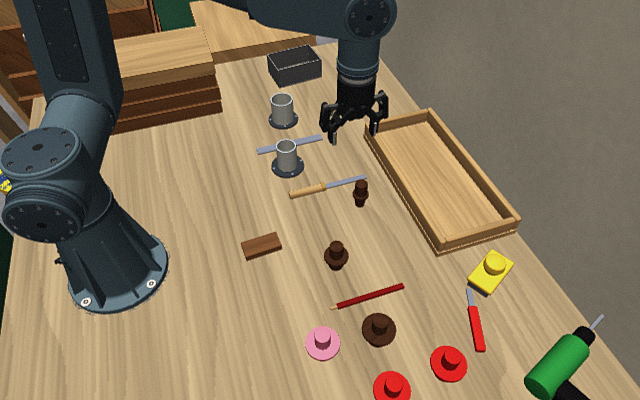

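The scene picture shows the largest dark plug at about (236,258), the middle one at (289,222) and the smallest at (352,227). The pipe mouths are at (376,163) and (431,146). In the side picture the plugs are at (379,325) and (336,252), and the mouths at (286,145) and (282,97). The red and pink look-alikes are separate.

```bash
cat > h.py <<'E'
import numpy as np
from bench import ctrl, imaging
from scipy.spatial.transform import Rotation as R
def cam(n,o=None):
    i=imaging.camera_info(n)
    if n!='wrist': return np.array(i['K']),np.array(i['T'])
    o=o or ctrl.get_obs(); w=np.eye(4); q=o['eef_rot']; w[:3,:3]=R.from_quat([q[1],q[2],q[3],q[0]]).as_matrix(); w[:3,3]=o['eef_pos']
    return np.array(i['K']),w@np.array(i['tool_from_camera'])
def plane(c,uv,z):
    K,T=c; d=np.linalg.inv(K)@[uv[0],uv[1],1]; d=T[:3,:3]@(d*[1,-1,-1]); s=(z-T[2,3])/d[2]
    return (T[:3,3]+s*d)
def proj(c,p):
    K,T=c; v=T[:3,:3].T@(np.array(p)-T[:3,3]); v=K@(v*[1,-1,-1]); return v[:2]/v[2]
E
python3 - <<'E'
from h import *
P={'wide':((236,253),(380,321)),'mid':((289,217),(337,245)),'portA':((376,163),(286,145)),'portB':((431,146),(282,97))}
for k,(a,b) in P.items(): print(k,plane(cam('scene'),a,.08).round(3),plane(cam('side'),b,.08).round(3))
E
python3 -c "
import cv2
a=cv2.imread('pics/scene0.png')[120:200,350:460];b=cv2.imread('pics/side0.png')[80:180,250:320]
c=cv2.resize(a,None,fx=5,fy=5);d=cv2.resize(b,None,fx=5,fy=5)[:400]
import numpy as np
cv2.imwrite('pics/c.png',np.hstack([c[:400,:450],d]))"
```

```text
wide [ 0.507 -0.341  0.08 ] [ 0.505 -0.348  0.08 ]
mid [ 0.486 -0.147  0.08 ] [ 0.488 -0.151  0.08 ]
portA [0.465 0.205 0.08 ] [0.471 0.205 0.08 ]
portB [0.51  0.406 0.08 ] [0.519 0.417 0.08 ]
```

View pics/c.png

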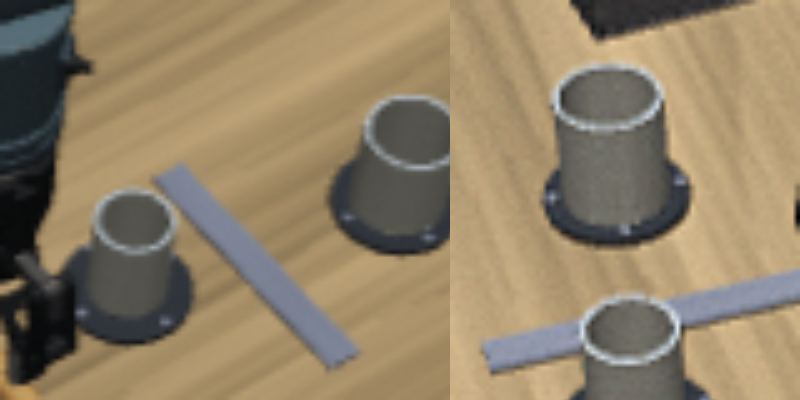

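View pics/wrist0.png

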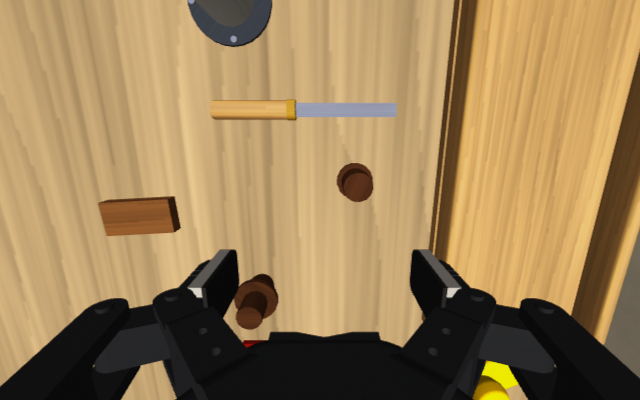

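Port A (y≈0.205) is the narrower pipe and port B (y≈0.41) is the wider one. The wrist view shows the middle plug at bottom left (255,300) and the small plug at (355,182). Next I move above the wide plug.

```bash
python3 -m pendant '[[-2,-0.4,0.5,0],[-5,-1,1,0],[-9,-2,2,0],[-13,-3,2.5,0],[-17,-4,3,0],[-21,-5,3.5,0],[-25,-5.5,4,0],[-29,-6,4.5,0],[-32,-6.6,5,0],[-34,-6.9,5,0],[-34.5,-6.9,5,0],[-34.5,-6.9,5,0]]' 0.7
cat > look.py <<'E'
import sys,cv2
from h import *
n=sys.argv[1]; o=ctrl.get_obs(); im=imaging.camera('wrist'); cv2.imwrite(f'pics/{n}.png',im[:,:,::-1]); c=cam('wrist',o)
np.savez('pics/'+n,K=c[0],T=c[1]); print(o['time_s'],o['eef_pos'],o['eef_rot'].round(4) if hasattr(o['eef_rot'],'round') else o['eef_rot'],o['opening'])
E
python3 look.py w1
```

```text
time_s: 1.15
eef_pos: [0.5055, -0.3463, 0.2028]
eef_rot: [-0.0, 0.708, 0.706, 0.0]
wrist_force: [0.2, 0.7, -0.0]
opening: 0.699
grasp_force: 0.0
1.15 [ 0.50547237 -0.34628033  0.20280225] [-3.000e-04  7.080e-01  7.062e-01  0.000e+00] 0.6990175836913552
```

View pics/w1.png

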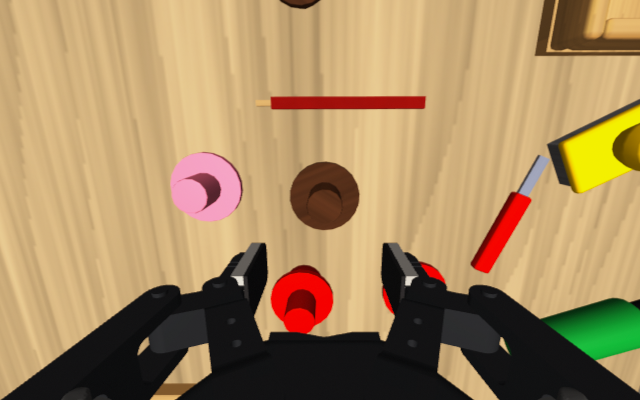

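The wrist view has the wide plug's collar centred at (325,196) and its knob top at about (325,204). The pink knob is at (189,196) and the red knob at (300,318).

Run:
```python
from h import *
import cv2
d=np.load('pics/w1.npz');c=(d['K'],d['T']);im=cv2.imread('pics/w1.png')
m=((im.max(2)<100)).astype(np.uint8); m[:150]=0;m[240:]=0;m[:,:260]=0;m[:,380:]=0
k=max(cv2.findContours(m,0,2)[0],key=cv2.contourArea);(u,r)=cv2.minEnclosingCircle(k);print(u,r)
print(plane(c,u,.044),plane(c,(325,204),.08),'pink',plane(c,(189,196),.08),'reds',plane(c,(300,320),.08))
```

```text
(324.2884826660156, 195.61582946777344) 34.03105545043945
[ 0.50507344 -0.34579763  0.044     ] [ 0.50566593 -0.34492441  0.08      ] pink [ 0.38705968 -0.33744086  0.08      ] reds [ 0.48084537 -0.46326671  0.08      ]
```

```bash
python3 -m pendant '[[0,0,2,0],[0,0,5,0],[0,0,8,0],[0,0,11,0],[0.1,0,12.5,0],[0.1,0,13.1,0],[0.1,0,13.1,0],[0.1,0,13.1,0]]' 0.7; python3 -m pendant '[[0,0,0,0],[0,0,0,0],[0,0,0,0],[0,0,0,0],[0,0,0,0],[0,0,0,0],[0,0,0,0],[0,0,0,0]]' 0; python3 -m pendant '[[0,0,-1,0],[0,0,-4,0],[0,0,-8,0],[0,0,-11,0],[0,0,-13,0],[0,0,-13,0]]'
```

```text
time_s: 1.87
eef_pos: [0.5069, -0.3434, 0.0733]
eef_rot: [0.001, 0.707, 0.708, 0.0]
wrist_force: [0.7, -0.2, 0.5]
opening: 0.7
grasp_force: 0.0
time_s: 2.53
eef_pos: [0.5069, -0.3449, 0.0743]
eef_rot: [0.002, 0.707, 0.707, 0.0]
wrist_force: [-1.6, 1.4, 6.0]
opening: 0.356
grasp_force: 59.0
time_s: 3.03
eef_pos: [0.5082, -0.3462, 0.2091]
eef_rot: [0.005, 0.707, 0.707, -0.0]
wrist_force: [0.4, -1.1, -1.7]
opening: 0.356
grasp_force: 59.7
```

```bash
python3 -m pendant '[[1.5,0,0,0],[4.5,0,0,0],[8,0,0,0],[12,0,0,0],[16,0,0,0],[20,0,0,0],[24,0,0,0],[28,0,0,0],[32,0,0,0],[35,0,0,0],[37,0,0,0],[37,0,0,0]]' >/dev/null; python3 -m pendant '[[1.5,0,0,0],[4.5,0,0,0],[8,0,0,0],[12,0,0,0],[16,0,0,0],[20,0,0,0],[23,0.5,0,0],[25.5,0.5,0,0],[27,0.5,0,0],[27,0.5,0,0],[27,0.5,0,0]]'; python3 look.py w2
```

```text
time_s: 4.95
eef_pos: [0.5102, 0.2956, 0.201]
eef_rot: [-0.0, 0.707, 0.708, -0.001]
wrist_force: [1.0, -0.8, -1.1]
opening: 0.354
grasp_force: 59.6
4.95 [0.51021617 0.29561095 0.20101938] [-3.000e-04  7.067e-01  7.075e-01 -1.200e-03] 0.3536162911905601
```

View pics/w2.png

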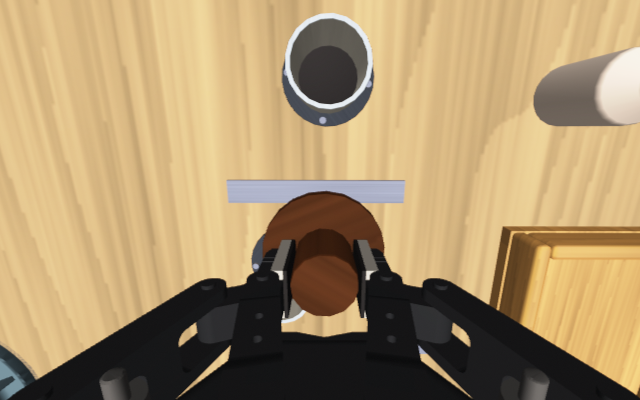

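The wide pipe's bright rim ellipse is centred at about (329,61). The held plug's collar front edge is at (323,191), centred between the fingers.

```bash
cat > rim.py <<'E'
import sys,cv2
from h import *
n,x0,x1,y0,y1,R0=sys.argv[1],*map(float,sys.argv[2:7])
d=np.load(f'pics/{n}.npz');c=(d['K'],d['T']);im=cv2.imread(f'pics/{n}.png')
hsv=cv2.cvtColor(im,cv2.COLOR_BGR2HSV); m=((hsv[...,2]>175)&(hsv[...,1]<50)).astype(np.uint8)
k=np.zeros_like(m);k[int(y0):int(y1),int(x0):int(x1)]=1;m*=k
p=np.argwhere(m)[:,::-1]; w=np.array([plane(c,q,.08)[:2] for q in p])
A=np.c_[2*w,np.ones(len(w))]
for _ in range(4):
    s=np.linalg.lstsq(A,(w**2).sum(1),rcond=None)[0]; r=np.sqrt(s[2]+s[:2]@s[:2]); e=abs(np.hypot(*(w-s[:2]).T)-r); g=e<.004; w=w[g];A=A[g]
print('rim centre',s[:2].round(4),'r',r.round(4),len(w),'err px nominal',proj(c,[*s[:2],.08]).round(1))
E
python3 rim.py w2 275 382 5 118 .064
python3 - <<'E'
from h import *
d=np.load('pics/w2.npz');c=(d['K'],d['T']); t=np.array([.5102,.2956,.201])
# collar top is .030 below TCP (grasp at .074 => collar top .044)
for zz in (.028,.030): 
  for a in ((0,.035),(.035,0),(-.035,0)): print(zz,a,proj(c,t+[a[0],a[1],-zz]).round(1))
print('knob top', proj(c,t+[0,0,.006]).round(1))
E
```

```text
rim centre [0.5126 0.4099] r 0.032 1402 err px nominal [328.4  62.4]
0.028 (0, 0.035) [325.4 188.5]
0.028 (0.035, 0) [387.6 249.6]
0.028 (-0.035, 0) [263.  249.4]
0.03 (0, 0.035) [325.4 187.7]
0.03 (0.035, 0) [386.8 248.2]
0.03 (-0.035, 0) [263.7 248. ]
knob top [325.5 280.7]
```

```bash
python3 -m pendant '[[2,0.1,0,0],[5,0.2,0,0],[8,0.2,0,0],[10.5,0.2,0,0],[11.5,0.2,0,0],[11.5,0.2,1,0],[11.5,0.2,3,0],[11.5,0.2,4.5,0],[11.5,0.2,5.5,0],[11.5,0.2,6,0],[11.5,0.2,6.4,0],[11.5,0.2,6.4,0]]'; python3 -m pendant '[[0,0,0.2,0],[0,0,0.5,0],[0,0,0.8,0],[0,0,1.0,0],[0,0,1.0,0]]'
```

```text
time_s: 6.0
eef_pos: [0.5131, 0.41, 0.1377]
eef_rot: [-0.0, 0.707, 0.707, -0.001]
wrist_force: [0.0, 0.3, -0.4]
opening: 0.356
grasp_force: 59.6
time_s: 6.42
eef_pos: [0.5127, 0.411, 0.1278]
eef_rot: [-0.0, 0.707, 0.707, -0.0]
wrist_force: [0.4, -0.8, -1.1]
opening: 0.355
grasp_force: 59.6
```

```bash
python3 -m pendant '[[0,0,0.2,0],[0,0,0.4,0],[0,0,0.6,0],[0,0,0.8,0],[0,0,0.9,0],[0,0,0.9,0]]';python3 -m pendant '[[0,0,0,0],[0,0,0,0],[0,0,0,0],[0,0,0,0],[0,0,0,0]]' 0.7; python3 -m pendant '[[0,0,-1,0],[0,0,-3,0],[0,0,-6,0],[0,0,-9,0],[0,0,-10,0],[-4,0,-10,0],[-8,0,-10,0],[-9,0,-10,0],[-9,0,-10,0]]'; python3 look.py w3
```

```text
time_s: 6.92
eef_pos: [0.5129, 0.4109, 0.1189]
eef_rot: [-0.0, 0.707, 0.707, -0.0]
wrist_force: [0.1, 0.1, -1.1]
opening: 0.355
grasp_force: 59.6
time_s: 7.33
eef_pos: [0.5132, 0.4111, 0.1195]
eef_rot: [0.0, 0.707, 0.707, 0.0]
wrist_force: [-1.0, 0.4, 0.2]
opening: 0.701
grasp_force: 0.0
time_s: 8.08
eef_pos: [0.5133, 0.3185, 0.2197]
eef_rot: [0.0, 0.708, 0.706, -0.0]
wrist_force: [0.3, 1.4, 0.5]
opening: 0.7
grasp_force: 0.0
8.0833 [0.51326072 0.31853569 0.21970199] [ 2.000e-04  7.082e-01  7.060e-01 -2.000e-04] 0.69952907945516
```

View pics/w3.png

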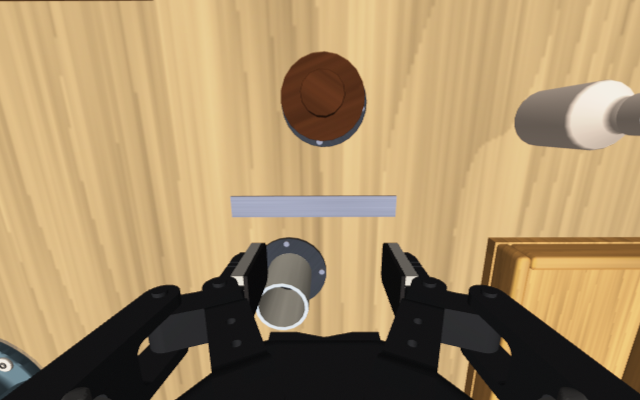

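The wide plug is seated: its collar at (323,98) covers the rim and its knob is centred. The narrow rim is at (283,306). Now the middle plug.

```bash
python3 rim.py w3 250 315 280 335 .052; python3 -m pendant '[[-1.5,0,0,0],[-4.5,0,0,0],[-8,0,0,0],[-12,-0.5,0,0],[-16,-1,0.5,0],[-20,-1.5,1,0],[-24,-2,1.5,0],[-28,-2.6,2,0],[-32,-2.6,2,0],[-36,-2.6,2,0],[-40,-2.6,2,0],[-43,-2.6,2,0]]' >/dev/null; python3 -m pendant '[[-2,0,0,0],[-3.5,0,0,0],[-3.8,0,0,0],[-3.8,0,0,0]]'; python3 look.py w4
```

```text
rim centre [0.468  0.2045] r 0.0259 432 err px nominal [281.4 306.9]
time_s: 9.47
eef_pos: [0.4873, -0.1474, 0.1992]
eef_rot: [-0.0, 0.707, 0.707, 0.0]
wrist_force: [-0.6, 0.5, 0.2]
opening: 0.699
grasp_force: 0.0
9.4667 [ 0.48726813 -0.1473518   0.1992297 ] [-1.000e-04  7.074e-01  7.068e-01  1.000e-04] 0.6992829460607813
```

View pics/w4.png

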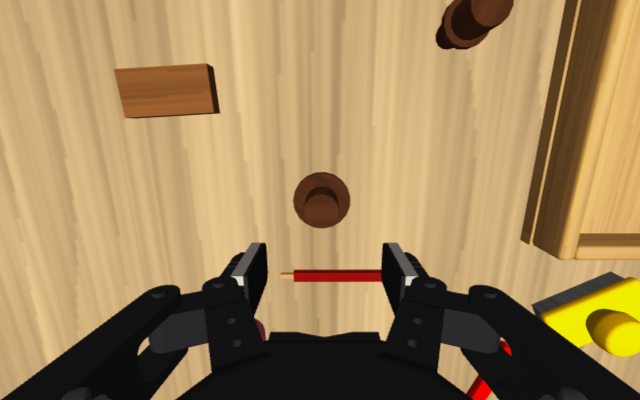

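The middle plug's collar is centred at (322,200).

```bash
python3 -c "
from h import *
d=np.load('pics/w4.npz');c=(d['K'],d['T']);print(plane(c,(322,200),.044),plane(c,(321.5,208),.08))"
```

```text
[ 0.48466041 -0.15052505  0.044     ] [ 0.48445708 -0.14866647  0.08      ]
```

```bash
python3 -m pendant '[[-0.2,-0.25,2,0],[-0.2,-0.25,5,0],[-0.2,-0.25,8,0],[-0.2,-0.25,11,0],[-0.2,-0.25,12.2,0],[-0.2,-0.25,12.6,0],[-0.2,-0.25,12.6,0],[-0.2,-0.25,12.6,0]]'; python3 -m pendant '[[0,0,0,0],[0,0,0,0],[0,0,0,0],[0,0,0,0],[0,0,0,0],[0,0,0,0],[0,0,0,0],[0,0,0,0]]' 0; python3 -m pendant '[[0,0,-1,0],[0,0,-4,0],[0,0,-8,0],[0,0,-11,0],[0,0,-13,0],[2,-0.2,-13,0],[6,-0.5,-13,0],[10,-1,-13,0],[14,-1.6,-13,0],[18,-1.6,-13,0],[20,-1.6,-13,0],[20,-1.6,-13,0]]'
```

```text
time_s: 10.18
eef_pos: [0.4853, -0.1484, 0.0741]
eef_rot: [0.001, 0.707, 0.708, 0.0]
wrist_force: [0.5, -1.1, -0.3]
opening: 0.7
grasp_force: 0.0
time_s: 10.85
eef_pos: [0.4855, -0.1495, 0.0749]
eef_rot: [0.001, 0.707, 0.707, 0.0]
wrist_force: [-0.5, 0.8, 5.0]
opening: 0.354
grasp_force: 58.9
time_s: 11.85
eef_pos: [0.4679, 0.0547, 0.2043]
eef_rot: [-0.0, 0.706, 0.709, 0.001]
wrist_force: [-0.2, 0.0, -0.5]
opening: 0.356
grasp_force: 59.5
```

```bash
python3 -m pendant '[[1.5,0,0,0],[3.3,0,0,0],[4,0,0,0],[4,0,0,0],[4,0,0,0]]'; python3 look.py w5; python3 rim.py w5 270 390 0 125 .05
```

```text
time_s: 12.27
eef_pos: [0.4686, 0.0905, 0.2036]
eef_rot: [0.0, 0.707, 0.707, -0.0]
wrist_force: [0.6, -0.2, -1.2]
opening: 0.358
grasp_force: 59.6
12.2667 [0.46861135 0.09050426 0.20362556] [ 3.000e-04  7.069e-01  7.073e-01 -1.000e-04] 0.3580064461861517
rim centre [0.4679 0.2045] r 0.026 1008 err px nominal [324.   63.7]
```

View pics/w5.png

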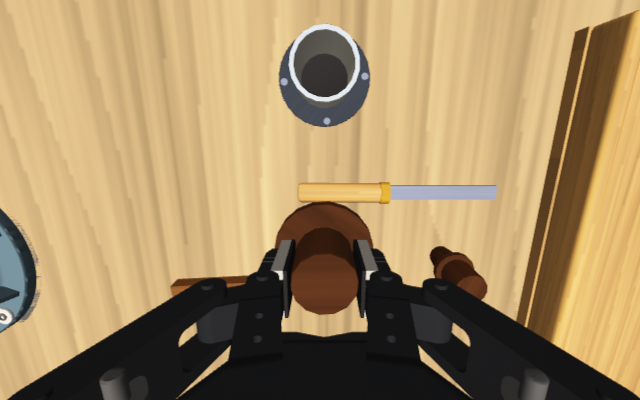

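The narrow rim is centred at (324,64), giving (0.468, 0.2045). The plug is held square between the fingers.

```bash
python3 -m pendant '[[2,0,0,0],[5,0,0,0],[8,0,0,0],[10.5,0,0,0],[11.5,0,0,0],[11.5,0,1,0],[11.5,0,3,0],[11.5,0,4.5,0],[11.5,0,5.5,0],[11.5,0,6.2,0],[11.5,0,6.6,0],[11.5,0,6.6,0]]'; python3 -m pendant '[[0,0,0.2,0],[0,0,0.5,0],[0,0,0.8,0],[0,0,1.0,0],[0,0,1.0,0]]'
```

```text
time_s: 13.32
eef_pos: [0.4683, 0.2052, 0.1365]
eef_rot: [-0.0, 0.707, 0.707, -0.001]
wrist_force: [1.0, 0.7, -1.6]
opening: 0.358
grasp_force: 59.6
time_s: 13.73
eef_pos: [0.4683, 0.206, 0.127]
eef_rot: [-0.0, 0.707, 0.707, -0.0]
wrist_force: [0.9, -0.5, -1.0]
opening: 0.356
grasp_force: 59.6
```

```bash
python3 -m pendant '[[0,0,0.2,0],[0,0,0.4,0],[0,0,0.6,0],[0,0,0.8,0],[0,0,0.8,0]]';python3 -m pendant '[[0,0,0,0],[0,0,0,0],[0,0,0,0],[0,0,0,0],[0,0,0,0]]' 0.7; python3 -m pendant '[[0,0,-1,0],[0,0,-3,0],[0,0,-6,0],[0,0,-9,0],[0,0,-11,0],[-4,0,-12,0],[-8,0,-12,0],[-12,0,-12,0],[-15,0,-12,0],[-15,0,-12,0]]'
python3 - <<'E'
from h import *
import cv2
a=imaging.camera('side')[70:190,220:350,::-1]; b=imaging.camera('wrist')[:200,200:450,::-1]
cv2.imwrite('pics/end.png',np.hstack([cv2.resize(a,(433,400)),cv2.resize(b,(367,400))]))
E
```

```text
time_s: 14.15
eef_pos: [0.4685, 0.206, 0.1192]
eef_rot: [-0.0, 0.707, 0.707, -0.0]
wrist_force: [0.6, -0.2, -0.8]
opening: 0.354
grasp_force: 59.3
time_s: 14.57
eef_pos: [0.4686, 0.206, 0.1194]
eef_rot: [0.0, 0.707, 0.707, 0.0]
wrist_force: [0.2, 0.5, 0.4]
opening: 0.701
grasp_force: 0.0
time_s: 15.4
eef_pos: [0.4688, 0.0515, 0.2404]
eef_rot: [0.001, 0.709, 0.706, -0.0]
wrist_force: [-0.4, 0.1, 1.1]
opening: 0.699
grasp_force: 0.0
```

View pics/end.png

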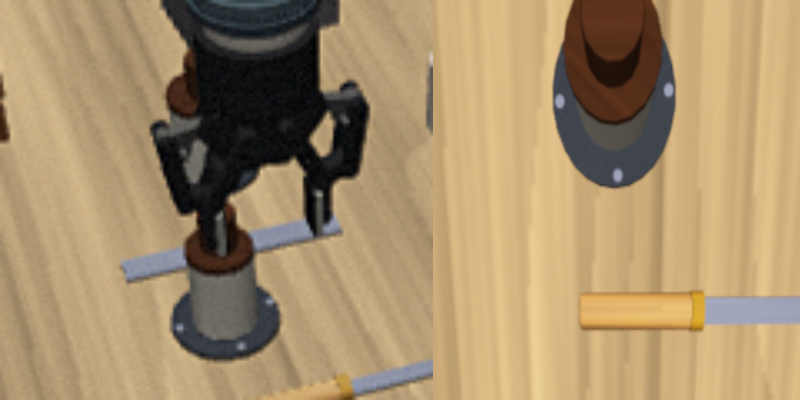

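Both collars sit flat on their rims: the narrow plug's collar at (219,248) in the side crop and the wide one behind at (185,95). The gripper is clear of both.

```bash
python3 -c "from bench import workorder; print(workorder.hand_in())"
```

```text
the job is handed in; nothing more can be done
None
```

Both pipes are closed with their matching plugs, each collar resting on its rim in the last pictures, and the job was handed in at about 15.5 s of the 59 s allowed; the hand-in returned no verdict.

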